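Pack the two-layer carving kit

ROBOT

A 6-joint arm with a two-finger parallel gripper is mounted at the origin on the work surface. World frame = base frame: x ahead of the robot, y to its left, z up, the work surface at z = 0. Lengths are in m, angles in rad, forces in N, time in s.
With the tool pointing down it reaches from about 0.425 to 0.95 m from the base axis. Payload 14.7 kg.
Tool frame: the origin (TCP) lies at the very end of the fingers, on their centre line; the grasp point (between the pads) lies grasp_offset behind it (grasp_offset is the distance from the TCP to the grasp point, in m); z points along the fingers, y is the direction in which the jaws open and shut (so a half turn about z gives the same grasp; the last joint's range is limited). The gripper opens to 85 mm and grips with 20 to 120 N. Pads are 22 mm wide; open, the fingers measure 114 mm over their backs; the gripper's body (76 mm by 85 mm) begins 54 mm behind the grasp point. The pads swing forward as they close: fully open they stand 13 mm farther back than shut.
Start: joints at [1.259, 0.48, 1.596, -0, 1.065, -0.047], TCP at [0.17, 0.627, 0.231] pointing down, gripper open.
Joint ranges: [-2.75, 2.75], [-0.82, 2.05], [0.23, 2.67], [-1.56, 4.7], [0.09, 2.69], [-2.92, 2.92]. Speed limits (rad/s): [1.89, 1.89, 2.39, 3.01, 3.01, 3.01].

INTERFACE

Orientations are given as a 3x3 rotation matrix whose columns are the frame's x, y, z axes.
In Python, from rig import observe, grab_frame, camera_model, close_job, grasp_offset gives the robot as it stands.
- The arm moves only by the shell command python3 -m crank 'ROWS'. ROWS is JSON, a list of rows, each an object with "slide": the shift along the tool's x, y, z in units of 0.05 m (1.0 is 0.05 m), a list of three; "twist": the turn, a rotation vector about the tool's x, y, z in units of 360 degrees (1.0 is 360 degrees), a list of three; "grip": the opening, from -1 (shut) to 1 (fully open). A call has 1 to 12 rows; each row shifts and turns the pose as measured when the row begins, along the tool's axes as they then stand; what a row does not reach is not made up. A row lasts 1/10 s, in which the tool goes at most 50 mm and 8.59 degrees, less where a joint would pass 70% of its speed; a pose out of reach is approached as far as the arm can. A call with a number of a shift or a turn outside -1 to 1 is refused whole. A call with a gripper value outside its range is refused whole. The fingers move at their own pace and stop on an object; the grip force is fixed at half the most. Time passes only in rows, so rows that do not move let the fingers close. It gives the time, the measured TCP pose, the force and the opening at its end, in the units of the state.
- observe(): the state, without advancing time (a new reading comes with each control period).
- grab_frame(name): name is "side" or "top"; returns the picture (400x640x3 uint8, red, green, blue); there is no depth.
- camera_model(name): a dict with "fx", "fy", "cx", "cy" (pixels), "k1" (the pictures are not rectified: a ray, as slopes to the right and down, at radius r is drawn at 1 + k1 r^2 times it, then the intrinsics apply), "R" (3x3) and "t" (3): a world point X has camera coordinates R X + t. Camera axes: x right, y down, z forward; pixel columns grow to the right and rows downward; lengths in m; the calibration is good to about 2 mm. A picture is of the moment at which its call begins. camera_model takes no time and is no camera call.
- close_job(): hands the job in, once; it reports no verdict.
The state is a dict: "time": time; "joint_positions": joint angles; "qvel": joint speeds; "joint_torque": joint torques, N m; "tool_pos": TCP position; "tcp_rot": TCP orientation; "contact_force": force on the tool from outside, world axes, zero at the start; "torque": the same for the moment, N m; "gripper_width": finger opening in m.
Only numpy, scipy, OpenCV 4.12 (cv2) and the standard library are available. Lean on these libraries where they do the work, as an engineer would, in place of code of your own. Each camera call takes 0.05 s, during which the arm holds its last target. There are 200 camera calls.

TASK

Pack the woodcarving kit box in its two layers: first lay the grey whetstone flat in the empty recess in the bottom of the box, its length along the recess, and let go of it. Then lift the divider tray by its blue handle, keep it level so that the orange-handled gouge stays in it, and set it down in the box on the four corner blocks so that it sits level, squarely inside the box walls.

Things in the scene. Friction and masses are not known exactly. Their poses are not given: they have to be found in the camera images.
- kit_box: Open brown wooden box with brass corners, fixed, 178 x 234 x 76 mm high (x, y, z), walls and floor 8, inside 162 x 218 mm. Origin at the centre of its underside, y along its length. In its inner corners stand four pale blocks (39 mm in x, 35 mm in y), tops 50 mm above the table, which carry the tray. A teal insert on its floor has two recesses; the one at -y holds a red ink tin (top 33 mm up).
- cavity (a point): Centre of the pale green floor of the empty recess in the box's teal insert, 8 mm above the table, at (0, 44, 8) mm in the box's frame, axes as the box's. The recess is 120 mm (x) by 60 mm (y), 8 mm deep below the insert's top.
- whetstone: Whetstone, a plain block 100 x 40 x 36 mm high (x, y, z), slate grey upper part on a buff lower layer, 0.2 to 0.45 kg, loose, lying flat on the table. Origin at the centre of its underside, x along its length, z up. It lies among a pine block (105 x 45 x 34 mm) and a green lino block (90 x 42 x 30 mm), which stay out.
- divider: Loose tray of pale wood, 130 x 190 x 22 mm high (x, y, z), walls and base 5 mm, 0.25 to 0.5 kg. Origin at the centre of its underside, y along its length. A blue handle bar along y over its middle, 14 mm thick (x), 110 mm long, is 42 to 62 mm above the underside on uprights at y = +-48 mm. Knives are clipped in at +x, the loose gouge lies at -x. Fits the box either way round, length along length.
- gouge: Small gouge with an orange handle, about 133 x 17 x 15 mm, 50 g, lying loose along y in the divider tray's -x well, its underside 5 mm above the tray's underside. Origin under it, near the middle of its length.
Mind the look-alikes: they are no part of the job. Several things have the shape of the whetstone; the one meant has the colours described above. Leave any pink look-alike of the divider alone.

How it is judged:
By the outcome, as a careful person would: the job done as asked, in the order asked, and still so for the second after the job is handed in, with the robot touching nothing.
It also fails if it takes over 64 s, if anything falls off the work surface, if the arm or the gripper's body presses on something with over 40 N, if the wrist force passes 120 N, or if a joint passes its speed limit or range.

## Working session

There is one attempt and no reset: what is moved stays moved. The work goes in short steps, Python scripts to look and compute and a shell command to move; the robot and the scene stay as the last step left them, time stands still between calls to the robot, and variables do not carry over. Pictures are saved under pics/ and viewed, about 8 in all and at most 12, crops included, and the job is handed in when it is done.

```bash
ls; mkdir -p pics; python3 - <<'E'
from rig import *
import cv2,numpy as np
np.set_printoptions(precision=4,suppress=True)
for n in("top","side"):
    cv2.imwrite(f"pics/{n}0.png",grab_frame(n)[:,:,::-1]); print(n,camera_model(n))
s=observe();print(s,grasp_offset)
E
```

```text
pics
top {'fx': 470.6843510996216, 'fy': 470.6843510996216, 'cx': 315.6777113011659, 'cy': 193.10290026320646, 'k1': -0.10948619661700953, 'R': array([[-0.0004, -0.9995,  0.0311],
       [-0.9941, -0.003 , -0.1088],
       [ 0.1089, -0.031 , -0.9936]]), 't': array([-0.0158,  0.3976,  1.1135])}
side {'fx': 477.5111726819432, 'fy': 477.5111726819432, 'cx': 316.4835753910057, 'cy': 205.54347524661307, 'k1': 0.022702146140849904, 'R': array([[ 0.9432, -0.3318,  0.0189],
       [-0.2372, -0.7118, -0.6611],
       [ 0.2328,  0.6191, -0.75  ]]), 't': array([-0.411 ,  0.1268,  1.3172])}
{'time': 0.1, 'joint_positions': array([ 1.2594,  0.4807,  1.5968, -0.    ,  1.0652, -0.0466]), 'qvel': array([-0.0011, -0.0021, -0.0012, -0.    , -0.0004,  0.0013]), 'joint_torque': array([  0.001 , -95.2252, -43.1045,  -0.0003,   0.0051,   0.0003]), 'tool_pos': array([0.17  , 0.627 , 0.2308]), 'tcp_rot': array([[-0.9652,  0.2617, -0.0003],
       [ 0.2617,  0.9652, -0.001 ],
       [ 0.    , -0.0011, -1.    ]]), 'contact_force': array([-0.4214, -0.8863, -0.3151]), 'torque': array([-0.0125, -0.0816, -0.0127]), 'gripper_width': 0.08526441902701076} 0.0187
```

View pics/top0.png

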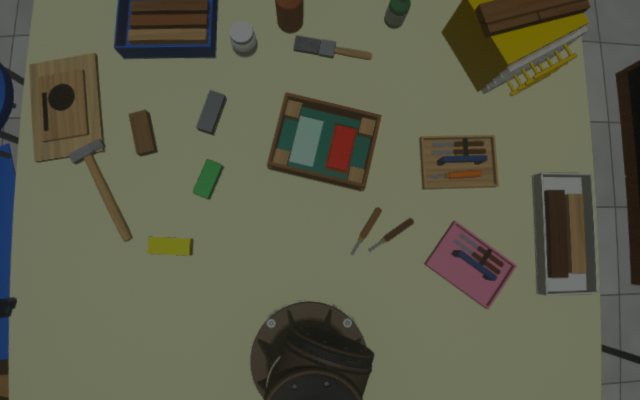

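View pics/side0.png

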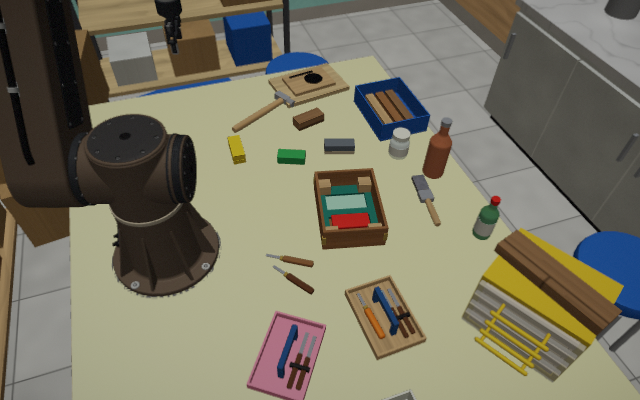

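Candidates for the whetstone in the top view are grey (211,112), brown (143,132), green (208,179) and yellow (170,246). Divider candidates are pale wood (458,162) and pink (470,264), so I want wood. The box is at (325,141). Next I'll check the choice in a close crop and check the calibration.

```bash
cat > h.py <<'E'
from rig import *
import cv2,numpy as np
np.set_printoptions(precision=4,suppress=True)
def KD(n):
    m=camera_model(n); K=np.array([[m['fx'],0,m['cx']],[0,m['fy'],m['cy']],[0,0,1.]])
    return m,K,np.array([m['k1'],0,0,0.])
def proj(n,P):
    m,K,D=KD(n); return cv2.projectPoints(np.array(P,float).reshape(-1,3),cv2.Rodrigues(m['R'])[0],m['t'],K,D)[0][:,0]
def lift(n,px,z):
    m,K,D=KD(n); u=cv2.undistortPoints(np.array(px,float).reshape(-1,1,2),K,D)[:,0]
    d=np.c_[u,np.ones(len(u))]@m['R']; c=-m['R'].T@m['t']
    return c+d*((z-c[2])/d[:,2])[:,None]
def save(name,n,x,y,w,h,s):
    cv2.imwrite(f"pics/{name}.png",cv2.resize(grab_frame(n)[y:y+h,x:x+w,::-1],None,fx=s,fy=s,interpolation=cv2.INTER_CUBIC))
E
python3 - <<'E'
from h import *
for n in("top","side"): print(proj(n,[[0,0,0],[.17,.627,.23],[.5,0,0]]))
a=cv2.imread("pics/top0.png");b=cv2.imread("pics/side0.png")
f=lambda i,x,y,w,h,s:cv2.resize(i[y:y+h,x:x+w],None,fx=s,fy=s,interpolation=cv2.INTER_CUBIC)
top=np.hstack([f(a,190,80,200,120,4)]);
bot=np.hstack([f(b,270,100,100,75,4),f(a,412,125,100,75,4)])
cv2.imwrite("pics/c1.png",np.clip(np.vstack([top[:,:800],bot[:,:800]])*1.6,0,255)[:780])
cv2.imwrite("pics/c1.png",cv2.resize(cv2.imread("pics/c1.png"),(770,750))[:,:] if 0 else cv2.imread("pics/c1.png"))
i=cv2.imread("pics/c1.png");print(i.shape);cv2.imwrite("pics/c1.png",cv2.resize(i,None,fx=.75,fy=.75,interpolation=cv2.INTER_AREA))
E
```

```text
[[309.0755 358.8287]
 [ -1.593  293.823 ]
 [309.2119 153.0636]]
[[167.1315 251.616 ]
 [177.9106  49.4292]
 [336.6613 208.2734]]
(780, 800, 3)[ WARN:0@0.045] global loadsave.cpp:1063 imwrite_ Unsupported depth image for selected encoder is fallbacked to CV_8U.
```

View pics/c1.png

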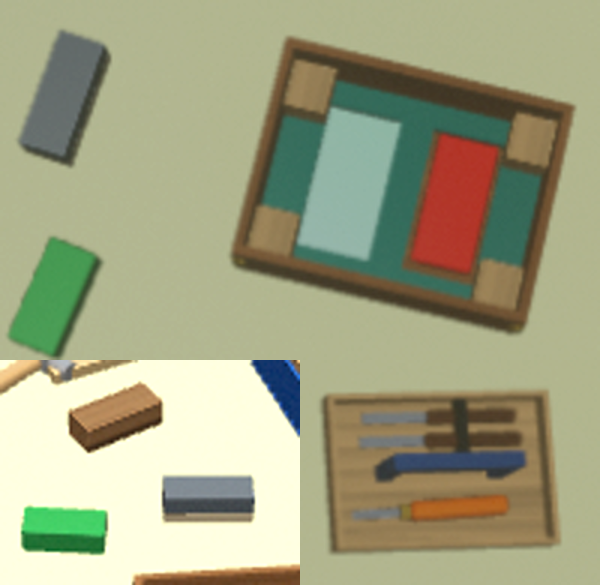

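The crop confirms that the grey block with the buff underside (top 211,112; side 339,145) is the whetstone. The wood tray with the orange gouge is the divider, and the empty pale-green recess is the left one. Fitting poses by reprojection, using both views for the stone.

```bash
cat >> h.py <<'E'
from scipy.optimize import least_squares
def fit(obs,x0):
    """obs: list of (cam, local pts, pixels) -> x,y,yaw(deg), residual px"""
    def r(p):
        c,s=np.cos(p[2]),np.sin(p[2]); R=np.array([[c,-s,0],[s,c,0],[0,0,1]])
        return np.concatenate([(proj(n,np.array(P)@R.T+[p[0],p[1],0])-np.array(q)).ravel() for n,P,q in obs])
    o=least_squares(r,x0,loss='soft_l1',x_scale=[.1,.1,.1]); return np.r_[o.x[:2],np.degrees(o.x[2])],r(o.x).reshape(-1,2)
def rect(hx,hy,z,cx=0,cy=0): # image order TL TR BR BL in the top view
    return [[cx+hx,cy+hy,z],[cx+hx,cy-hy,z],[cx-hx,cy-hy,z],[cx-hx,cy+hy,z]]
E
python3 - <<'E'
from h import *
A=lambda q:np.array(q)/3+[190,80]-.3
T=lambda q:(np.array(q)-[300,360])/3+[412,125]-.3
b=fit([("top",rect(.089,.117,.076),A([(287,37),(574,106),(521,319),(237,251)])),
 ("top",rect(.06,.03,.008,0,.044),A([(334,107),(401,122),(369,262),(299,243)]))],[.53,0,-.23]);print("box",b)
t=fit([("top",rect(.065,.095,.022),T([(323,395),(549,391),(559,541),(331,551)]))],[.48,-.35,0]);print("tray",t)
# stone from colour mask, both cameras, silhouettes
from scipy.optimize import minimize
ms={}
for n,(x,y,w,h) in dict(top=(190,82,42,60),side=(316,130,46,30)).items():
    i=cv2.imread(f"pics/{n}0.png").astype(int); m=np.zeros((400,640),np.uint8)
    B,G,R_=[i[y:y+h,x:x+w,k] for k in range(3)]
    m[y:y+h,x:x+w]=(B>=R_+2); ms[n]=m; print(n,m.sum())
def cost(p,full=0):
    c,s=np.cos(p[2]),np.sin(p[2]);R=np.array([[c,-s,0],[s,c,0],[0,0,1]]);o=[]
    for n,m in ms.items():
        P=np.array([[a*.05,d*.02,z] for a in(-1,1) for d in(-1,1) for z in(.014,.036)])@R.T+[p[0],p[1],0]
        h=cv2.convexHull(proj(n,P).astype(np.float32)); k=np.zeros((400,640),np.uint8)
        cv2.fillConvexPoly(k,np.round(h*16).astype(int),1,shift=4); o.append((k&m).sum()/(k|m).sum())
    return o if full else -sum(o)
g=lift("top",[[211,112]],.036)[0]
o=minimize(cost,[g[0],g[1],-.35],method="Nelder-Mead",options=dict(initial_simplex=[[g[0],g[1],-.35],[g[0]+.015,g[1],-.35],[g[0],g[1]+.015,-.35],[g[0],g[1],-.15]]))
print("stone",o.x[:2],np.degrees(o.x[2]),cost(o.x,1))
E
```

```text
box (array([  0.5195,  -0.0357, -13.3045]), array([[ 0.0799, -0.6132],
       [ 0.7768, -0.5991],
       [ 2.253 ,  1.0952],
       [-1.6402,  0.28  ],
       [-0.729 , -0.3665],
       [ 0.3552,  0.1913],
       [-0.076 , -0.2916],
       [-0.4868,  0.3944]]))
tray (array([ 0.4787, -0.371 ,  2.0321]), array([[ 0.4572, -0.1648],
       [-1.33  , -0.3229],
       [-0.45  ,  0.8085],
       [ 1.1055, -0.1417]]))
top 577
side 352
stone [0.6031 0.2417] -20.795634916531352 [np.float64(0.7015834348355664), np.float64(0.812933025404157)]
```

```bash
cat >> h.py <<'E'
def go(x,y,z,head):
    """tool-axis slide (units) and twist-z (units) to TCP x,y,z with tool-y heading (deg, mod 180)"""
    s=observe(); R=s['tcp_rot']; d=R.T@(np.array([x,y,z])-s['tool_pos'])/.05
    h=np.degrees(np.arctan2(R[1,1],R[0,1])); e=(head-h+90)%180-90
    # level correction
    tilt=R.T@np.cross(R[:,2],[0,0,-1])/(2*np.pi)
    print("t",s['time'],"pos",s['tool_pos'],"head",round(h,2),"w",s['gripper_width'],"F",s['contact_force'],"\n slide",d,"twist z",-e/360,"tilt",tilt,"j6",s['joint_positions'][5])
E
python3 - <<'E'
from h import *
A=lambda q:np.array(q)/3+[190,80]-.3
i=cv2.imread("pics/top0.png")
c=i[82:140,192:232].astype(int); print((c[:,:,0]-c[:,:,2])[::5,::3])
print(fit([("top",rect(.05,.02,.036),A([(61,31),(106,45),(67,160),(21,143)]))],[.6,.24,-.35]))
go(.603,.2417,.13,69.2)
E
```

```text
[[-20 -20 -21 -21 -22 -20 -21 -20 -21 -21 -21 -21 -21 -21]
 [-21 -20 -21 -20 -21 -20 -21 -20 -21 -21 -20 -20 -20 -20]
 [-20 -21 -21 -21 -21 -20   4   4  -2 -15 -20 -21 -21 -21]
 [-21 -21 -21 -21 -20  -4   4   4   5   4   5  -8 -21 -20]
 [-21 -21 -21 -21 -18   4   4   5   5   4  -4 -14 -20 -21]
 [-21 -21 -21 -20   2   5   4   5   4   4  -8 -20 -21 -21]
 [-21 -21 -20 -10   3   4   4   4   4  -4 -19 -21 -21 -21]
 [-21 -20 -19   4   4   3   4   4   1 -11 -21 -21 -21 -21]
 [-21 -21  -1   4   5   4   4   4  -5 -20 -21 -21 -21 -20]
 [-20 -19   5   5   4   4   5  -4 -15 -21 -20 -21 -21 -21]
 [-20 -20 -20 -21 -15  -8  -2  -8 -20 -20 -21 -21 -20 -21]
 [-21 -21 -21 -21 -20 -20 -21 -21 -20 -21 -21 -20 -21 -20]]
(array([  0.5959,   0.2399, -17.2942]), array([[-0.0626, -0.0693],
       [ 0.3211, -0.0786],
       [-0.023 , -0.3429],
       [-0.2241,  0.5295]]))
t 0.1 pos [0.17   0.627  0.2308] head 74.83 w 0.08526441902701076 F [-0.4214 -0.8863 -0.3151] 
 slide [-10.3746  -5.1689   2.0207] twist z 0.015638303525743857 tilt [-0.0002 -0.     -0.    ] j6 -0.04663758246233435
```

```bash
python3 -m crank '[{"slide":[-0.85,-0.44,0],"twist":[0,0,0.0059],"grip":1},{"slide":[-0.85,-0.44,0],"twist":[0,0,0],"grip":1},{"slide":[-0.85,-0.44,0],"twist":[0,0,0],"grip":1},{"slide":[-0.85,-0.44,0],"twist":[0,0,0],"grip":1},{"slide":[-0.85,-0.44,0],"twist":[0,0,0],"grip":1},{"slide":[-0.85,-0.44,0],"twist":[0,0,0],"grip":1},{"slide":[-0.85,-0.44,0],"twist":[0,0,0],"grip":1},{"slide":[-0.85,-0.44,0],"twist":[0,0,0],"grip":1},{"slide":[-0.85,-0.44,0],"twist":[0,0,0],"grip":1},{"slide":[-0.85,-0.44,0.3],"twist":[0,0,0],"grip":1},{"slide":[-0.85,-0.44,0.6],"twist":[0,0,0],"grip":1},{"slide":[-0.85,-0.44,0.6],"twist":[0,0,0],"grip":1}]'
python3 - <<'E'
from h import *
go(.596,.240,.10,72.7)
E
```

```text
time: 1.3
tool_pos: [0.5799, 0.2245, 0.1633]
tcp_rot: [[-0.957, 0.291, 0.003], [0.291, 0.957, 0.0], [-0.003, 0.001, -1.0]]
contact_force: [0.9, 0.8, 0.0]
gripper_width: 0.0857
t 1.3 pos [0.5799 0.2245 0.1633] head 73.08 w 0.08571816437678205 F [0.8634 0.7585 0.0135] 
 slide [-0.2145  0.3891  1.2663] twist z 0.001066843663873603 tilt [ 0.0002  0.0005 -0.    ] j6 -0.9540520251102301
```

```bash
python3 -m crank '[{"slide":[-0.1,0.2,0.6],"twist":[0,0,0.001],"grip":1},{"slide":[-0.1,0.2,0.6],"twist":[0,0,0],"grip":1},{"slide":[0,0,0],"twist":[0,0,0],"grip":1}]'
python3 - <<'E'
from h import *
go(.596,.240,.011,72.7)
P=np.array(rect(.05,.02,.036)); a=np.radians(-17.3); R=np.array([[np.cos(a),-np.sin(a),0],[np.sin(a),np.cos(a),0],[0,0,1]])
out=[]
for n,(x,y) in dict(top=(165,75),side=(295,105)).items():
    i=cv2.resize(grab_frame(n)[y:y+75,x:x+100,::-1],None,fx=4,fy=4,interpolation=cv2.INTER_CUBIC)
    for z in(.036,0):
        Q=P.copy();Q[:,2]=z
        q=((proj(n,Q@R.T+[.596,.24,0])-[x,y]+.5)*4).astype(int); cv2.polylines(i,[q],True,(0,0,255) if z else (255,0,0),1)
    out.append(i)
cv2.imwrite("pics/s1.png",np.clip(np.hstack(out).astype(float)*1.3,0,255).astype(np.uint8))
E
```

```text
time: 1.6
tool_pos: [0.5985, 0.2345, 0.0974]
tcp_rot: [[-0.953, 0.304, 0.0], [0.304, 0.953, -0.002], [-0.001, -0.002, -1.0]]
contact_force: [-0.5, 0.2, -0.2]
gripper_width: 0.0855
t 1.6 pos [0.5985 0.2345 0.0974] head 72.3 w 0.08546071606304483 F [-0.5489  0.2374 -0.1938] 
 slide [0.0825 0.0917 1.7288] twist z -0.001102337444610255 tilt [-0.0002  0.0001 -0.    ] j6 -0.9332538768473698
```

View pics/s1.png

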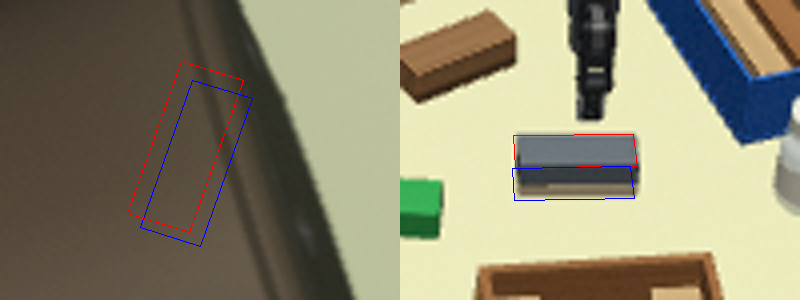

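In the side view (stone at about (575,160) in the crop) the overlay agrees to about 1 px, with the real yaw nearer -19°. The top view is hidden by the arm. Descending.

```bash
python3 -m crank '[{"slide":[0,0.05,0.5],"twist":[0,0,0.002],"grip":1},{"slide":[0,0.05,0.5],"twist":[0,0,0.0015],"grip":1},{"slide":[0,0.02,0.45],"twist":[0,0,0],"grip":1},{"slide":[0,0,0.2],"twist":[0,0,0],"grip":1},{"slide":[0,0,0],"twist":[0,0,0],"grip":1}]'
python3 - <<'E'
from h import *
go(.598,.2405,.011,71)
E
```

```text
time: 2.2
tool_pos: [0.6044, 0.2434, 0.0264]
tcp_rot: [[-0.947, 0.322, 0.014], [0.322, 0.947, 0.003], [-0.012, 0.008, -1.0]]
contact_force: [0.7, 0.8, 0.3]
gripper_width: 0.0853
t 2.2 pos [0.6044 0.2434 0.0264] head 71.21 w 0.08526970931582023 F [0.7111 0.8293 0.3259] 
 slide [ 0.1053 -0.099   0.307 ] twist z 0.0005776606315604245 tilt [ 0.0012  0.0019 -0.    ] j6 -0.9033941548866575
```

```bash
python3 -m crank '[{"slide":[0.1,-0.1,0.25],"twist":[0.0012,0.0019,0],"grip":1},{"slide":[0,0,0.05],"twist":[0,0,0],"grip":1},{"slide":[0,0,0],"twist":[0,0,0],"grip":1}]'
python3 - <<'E'
from h import *
go(.598,.2405,.011,71)
E
```

```text
time: 2.5
tool_pos: [0.5991, 0.2408, 0.014]
tcp_rot: [[-0.947, 0.322, 0.003], [0.322, 0.947, 0.001], [-0.002, 0.002, -1.0]]
contact_force: [0.0, 0.1, 0.1]
gripper_width: 0.0857
t 2.5 pos [0.5991 0.2408 0.014 ] head 71.24 w 0.08572541750480751 F [0.0312 0.1043 0.0957] 
 slide [ 0.0184 -0.012   0.0593] twist z 0.0006721894048822779 tilt [0.0003 0.0004 0.    ] j6 -0.908081238684706
```

```bash
python3 -m crank '[{"slide":[0.02,-0.01,0.12],"twist":[0.0003,0.0004,0.0006],"grip":1},{"slide":[0,0,0],"twist":[0,0,0],"grip":0},{"slide":[0,0,0],"twist":[0,0,0],"grip":-0.6},{"slide":[0,0,0],"twist":[0,0,0],"grip":-1},{"slide":[0,0,0],"twist":[0,0,0],"grip":-1},{"slide":[0,0,0],"twist":[0,0,0],"grip":-1},{"slide":[0,0,0],"twist":[0,0,0],"grip":-1},{"slide":[0,0,0],"twist":[0,0,0],"grip":-1}]'
python3 - <<'E'
from h import *
go(.598,.2405,.11,71)
E
```

```text
time: 3.3
tool_pos: [0.5988, 0.2408, 0.009]
tcp_rot: [[-0.946, 0.326, 0.001], [0.326, 0.946, 0.0], [-0.001, 0.001, -1.0]]
contact_force: [-0.5, 0.4, 0.1]
gripper_width: 0.0393
t 3.3 pos [0.5988 0.2408 0.009 ] head 71.0 w 0.03932710543917433 F [-0.4607  0.3623  0.1291] 
 slide [ 0.0105 -0.0086 -2.0209] twist z -4.462713709645843e-06 tilt [ 0.0001  0.0002 -0.    ] j6 -0.9037624307159696
```

```bash
python3 -m crank '[{"slide":[0,0,-0.5],"twist":[0,0,0],"grip":-1},{"slide":[0,0,-0.7],"twist":[0,0,0],"grip":-1},{"slide":[0,0,-0.8],"twist":[0,0,0],"grip":-1},{"slide":[0,0,-0.5],"twist":[0,0,0],"grip":-1},{"slide":[0,0,0],"twist":[0,0,0],"grip":-1}]'
python3 - <<'E'
from h import *
A=lambda q:np.array(q)/3+[190,80]-.3
print(fit([("top",rect(.06,.03,.008),A([(334,107),(401,122),(369,262),(299,243)]))],[.53,0,-.23]))
print(fit([("top",rect(.089,.117,.076),A([(287,37),(574,106),(521,319),(237,251)]))],[.53,0,-.23]))
q=A([(287,37),(574,106),(521,319),(237,251)]);p=lift("top",q,.076);print(p,np.linalg.norm(p-np.roll(p,-1,0),axis=1))
go(.5296,.0071,.13,76.7)
E
```

```text
time: 3.8
tool_pos: [0.5968, 0.2401, 0.1358]
tcp_rot: [[-0.946, 0.326, -0.004], [0.326, 0.946, -0.001], [0.003, -0.003, -1.0]]
contact_force: [-0.9, 1.2, -3.2]
gripper_width: 0.0392
(array([  0.5296,   0.0065, -13.383 ]), array([[-0.4473, -0.3579],
       [ 0.6291,  0.2315],
       [ 0.1367, -0.2668],
       [-0.2661,  0.387 ]]))
(array([  0.5194,  -0.0346, -13.4623]), array([[-0.276 , -0.7088],
       [ 0.3646, -0.4414],
       [ 1.6229,  1.2151],
       [-2.2099,  0.1316]]))
[[ 0.6315  0.0578  0.076 ]
 [ 0.5777 -0.1682  0.076 ]
 [ 0.4085 -0.1239  0.076 ]
 [ 0.4604  0.0948  0.076 ]] [0.2323 0.1749 0.2248 0.175 ]
t 3.8 pos [0.5968 0.2401 0.1358] head 71.0 w 0.039225762636013 F [-0.9484  1.213  -3.1791] 
 slide [-0.2473 -4.8429  0.1271] twist z -0.01583842896406647 tilt [-0.0004 -0.0005 -0.    ] j6 -0.9038042286276974
```

```bash
python3 -m crank '[{"slide":[0,-0.4,0],"twist":[0,0,-0.003],"grip":-1},{"slide":[-0.1,-0.7,0],"twist":[0,0,-0.004],"grip":-1},{"slide":[-0.1,-0.7,0],"twist":[0,0,-0.004],"grip":-1},{"slide":[-0.05,-0.7,0],"twist":[0,0,-0.004],"grip":-1},{"slide":[0,-0.7,0],"twist":[0,0,-0.001],"grip":-1},{"slide":[0,-0.7,0],"twist":[0,0,0],"grip":-1},{"slide":[0,-0.5,0],"twist":[0,0,0],"grip":-1},{"slide":[0,-0.25,0],"twist":[0,0,0],"grip":-1},{"slide":[0,0,0],"twist":[0,0,0],"grip":-1}]'
python3 - <<'E'
from h import *
go(.5296,.0068,.13,76.65)
E
```

```text
time: 4.7
tool_pos: [0.5417, 0.0051, 0.1275]
tcp_rot: [[-0.975, 0.223, -0.012], [0.223, 0.975, -0.001], [0.012, -0.004, -1.0]]
contact_force: [0.3, 0.3, -3.4]
gripper_width: 0.0388
t 4.7 pos [0.5417 0.0051 0.1275] head 77.13 w 0.03878324833988071 F [ 0.2561  0.3105 -3.4287] 
 slide [ 0.2443 -0.0217 -0.0465] twist z 0.0013418727170414258 tilt [-0.0006 -0.0019  0.    ] j6 -1.390138475824693
```

```bash
python3 -m crank '[{"slide":[0.24,-0.02,0],"twist":[-0.0006,-0.0019,0.0013],"grip":-1},{"slide":[0,0,0],"twist":[0,0,0],"grip":-1},{"slide":[0,0,0],"twist":[0,0,0],"grip":-1}]'
python3 - <<'E'
from h import *
go(.5296,.0068,.017,76.65)
save("s2","side",280,95,140,110,5)
E
```

```text
time: 5.0
tool_pos: [0.5301, 0.0083, 0.1263]
tcp_rot: [[-0.973, 0.231, -0.0], [0.231, 0.973, 0.001], [0.001, 0.0, -1.0]]
contact_force: [0.7, -0.1, -3.6]
gripper_width: 0.039
t 5.0 pos [0.5301 0.0083 0.1263] head 76.64 w 0.03904741524222195 F [ 0.6796 -0.1094 -3.6248] 
 slide [ 0.0009 -0.0313  2.1862] twist z -1.6346516971863266e-05 tilt [ 0.0001 -0.0001  0.    ] j6 -1.380294365471696
```

View pics/s2.png

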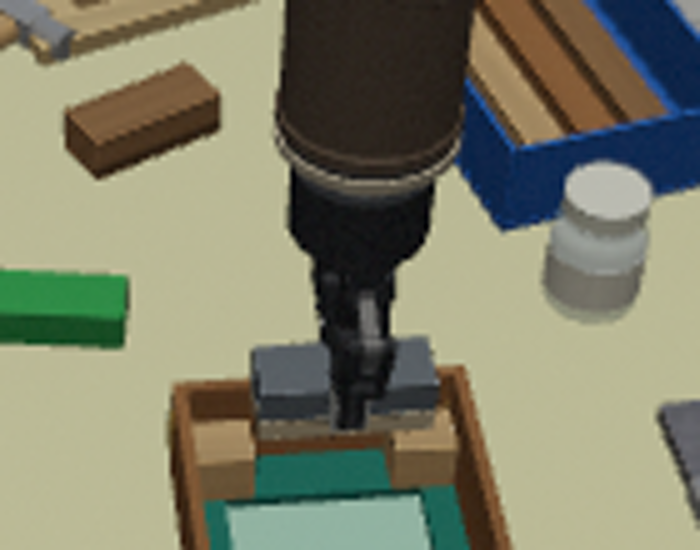

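The stone is held level and centred (ends at crop x 252 and 437, finger at 350), with its length along the recess. Lowering it.

```bash
python3 -m crank '[{"slide":[0,-0.03,0.4],"twist":[0,0,0],"grip":-1},{"slide":[0,0,0.5],"twist":[0,0,0],"grip":-1},{"slide":[0,0,0.5],"twist":[0,0,0],"grip":-1},{"slide":[0,0,0.3],"twist":[0,0,0],"grip":-1},{"slide":[0,0,0.15],"twist":[0,0,0],"grip":-1},{"slide":[0,0,0],"twist":[0,0,0],"grip":-1}]'
python3 - <<'E'
from h import *
go(.5296,.0068,.0175,76.65)
E
```

```text
time: 5.65
tool_pos: [0.5351, 0.0098, 0.0309]
tcp_rot: [[-0.974, 0.226, 0.004], [0.226, 0.974, 0.001], [-0.004, 0.001, -1.0]]
contact_force: [-0.2, 0.1, -2.6]
gripper_width: 0.0389
t 5.65 pos [0.5351 0.0098 0.0309] head 76.92 w 0.03887565627348904 F [-0.2061  0.1068 -2.5741] 
 slide [ 0.0939 -0.084   0.268 ] twist z 0.0007503991768574044 tilt [ 0.0002  0.0006 -0.    ] j6 -1.3826449923135402
```

```bash
python3 -m crank '[{"slide":[0.09,-0.08,0.06],"twist":[0.0002,0.0006,0.0007],"grip":-1},{"slide":[0,0,0.1],"twist":[0,0,0],"grip":-1},{"slide":[0,0,0],"twist":[0,0,0],"grip":-1}]'
python3 - <<'E'
from h import *
go(.5296,.0068,.0175,76.65)
E
```

```text
time: 5.95
tool_pos: [0.5308, 0.007, 0.0238]
tcp_rot: [[-0.973, 0.23, 0.002], [0.23, 0.973, 0.0], [-0.002, 0.001, -1.0]]
contact_force: [-0.2, -0.4, -3.3]
gripper_width: 0.0391
t 5.95 pos [0.5308 0.007  0.0238] head 76.68 w 0.039128575962811774 F [-0.1832 -0.4389 -3.2849] 
 slide [ 0.0227 -0.01    0.1258] twist z 8.378376267484574e-05 tilt [0.0001 0.0003 0.    ] j6 -1.3826549970463902
```

```bash
python3 -m crank '[{"slide":[0.02,-0.01,0.08],"twist":[0,0.0003,0],"grip":-1},{"slide":[0,0,0.04],"twist":[0,0,0],"grip":-1},{"slide":[0,0,0],"twist":[0,0,0],"grip":-1}]'
python3 - <<'E'
from h import *
go(.5296,.0068,.0165,76.65)
E
```

```text
time: 6.25
tool_pos: [0.5303, 0.0066, 0.0183]
tcp_rot: [[-0.973, 0.231, 0.002], [0.231, 0.973, 0.001], [-0.001, 0.001, -1.0]]
contact_force: [1.0, 0.3, -2.0]
gripper_width: 0.0384
t 6.25 pos [0.5303 0.0066 0.0183] head 76.67 w 0.03842590299062213 F [ 1.026   0.2859 -2.0236] 
 slide [0.0154 0.0004 0.0354] twist z 4.29094482345565e-05 tilt [0.0001 0.0002 0.    ] j6 -1.3842886122805633
```

```bash
python3 -m crank '[{"slide":[0,0,0.03],"twist":[0,0,0],"grip":-1},{"slide":[0,0,0],"twist":[0,0,0],"grip":-1}]'
```

```text
time: 6.45
tool_pos: [0.5306, 0.0066, 0.017]
tcp_rot: [[-0.973, 0.231, 0.002], [0.231, 0.973, 0.0], [-0.002, 0.001, -1.0]]
contact_force: [0.2, -0.7, -2.3]
gripper_width: 0.0392
```

```bash
python3 -m crank '[{"slide":[0,0,0],"twist":[0,0,0],"grip":0.1},{"slide":[0,0,0],"twist":[0,0,0],"grip":0.4},{"slide":[0,0,0],"twist":[0,0,0],"grip":0.4},{"slide":[0,0,-0.2],"twist":[0,0,0],"grip":0.4},{"slide":[0,0,-0.5],"twist":[0,0,0],"grip":0.4},{"slide":[0,0,-0.8],"twist":[0,0,0],"grip":0.4},{"slide":[0,0,-0.9],"twist":[0,0,0],"grip":0.4},{"slide":[0,0,-0.9],"twist":[0,0,0],"grip":0.4},{"slide":[0,0,-0.3],"twist":[0,0,0],"grip":0.4},{"slide":[0,0,0],"twist":[0,0,0],"grip":0.4}]'
python3 - <<'E'
from h import *
go(.4787,-.371,.18,2)
E
```

```text
time: 7.45
tool_pos: [0.5297, 0.0066, 0.2079]
tcp_rot: [[-0.973, 0.231, 0.003], [0.231, 0.973, 0.0], [-0.003, 0.001, -1.0]]
contact_force: [0.6, -0.2, -0.2]
gripper_width: 0.06
t 7.45 pos [0.5297 0.0066 0.2079] head 76.67 w 0.05998039103197527 F [ 0.5616 -0.1916 -0.2174] 
 slide [-0.7464 -7.5838  0.5522] twist z 0.20741884913849332 tilt [ 0.0002  0.0005 -0.    ] j6 -1.3838663468338364
```

```bash
python3 -m crank '[{"slide":[-0.1,-0.5,0],"twist":[0,0,0],"grip":0.4},{"slide":[-0.1,-0.8,0],"twist":[0,0,0],"grip":1},{"slide":[-0.1,-0.8,0],"twist":[0,0,0],"grip":1},{"slide":[-0.1,-0.8,0],"twist":[0,0,0],"grip":1},{"slide":[-0.1,-0.8,0],"twist":[0,0,0],"grip":1},{"slide":[-0.1,-0.8,0],"twist":[0,0,0],"grip":1},{"slide":[-0.1,-0.8,0],"twist":[0,0,0],"grip":1},{"slide":[0,-0.8,0],"twist":[0,0,0],"grip":1},{"slide":[0,-0.8,0],"twist":[0,0,0],"grip":1},{"slide":[0,-0.6,0],"twist":[0,0,0],"grip":1}]'
python3 -m crank '[{"slide":[0,0,0],"twist":[0,0,0.023],"grip":1},{"slide":[0,0,0],"twist":[0,0,0.023],"grip":1},{"slide":[0,0,0],"twist":[0,0,0.023],"grip":1},{"slide":[0,0,0],"twist":[0,0,0.023],"grip":1},{"slide":[0,0,0],"twist":[0,0,0.023],"grip":1},{"slide":[0,0,0],"twist":[0,0,0.023],"grip":1},{"slide":[0,0,0],"twist":[0,0,0.023],"grip":1},{"slide":[0,0,0],"twist":[0,0,0.023],"grip":1},{"slide":[0,0,0],"twist":[0,0,0.023],"grip":1},{"slide":[0,0,0],"twist":[0,0,0],"grip":1}]'
python3 - <<'E'
from h import *
go(.4787,-.371,.12,2)
a=[cv2.resize(grab_frame(n)[y:y+100,x:x+130,::-1],None,fx=3,fy=3,interpolation=cv2.INTER_CUBIC) for n,x,y in (("top",260,85),("side",295,160))]
b=cv2.resize(grab_frame("side")[250:370,290:470,::-1],None,fx=3,fy=3,interpolation=cv2.INTER_CUBIC)
i=np.zeros((660,780,3),np.uint8);i[:300]=np.hstack(a);i[300:,:540]=b
cv2.imwrite("pics/m.png",i[:600])
E
```

```text
time: 8.45
tool_pos: [0.4731, -0.3753, 0.203]
tcp_rot: [[-0.975, 0.224, -0.0], [0.224, 0.975, 0.005], [0.001, 0.004, -1.0]]
contact_force: [0.2, -0.3, 0.6]
gripper_width: 0.085
time: 9.45
tool_pos: [0.4662, -0.3771, 0.1938]
tcp_rot: [[0.005, 1.0, -0.011], [1.0, -0.005, 0.013], [0.013, -0.011, -1.0]]
contact_force: [-0.3, -0.8, 0.3]
gripper_width: 0.0858
t 9.45 pos [ 0.4662 -0.3771  0.1938] head -0.29 w 0.0857633613570506 F [-0.3035 -0.8446  0.2928] 
 slide [0.1041 0.2647 1.4745] twist z -0.006358050229563538 tilt [-0.0017 -0.0021 -0.    ] j6 -0.7288866589417697
```

View pics/m.png

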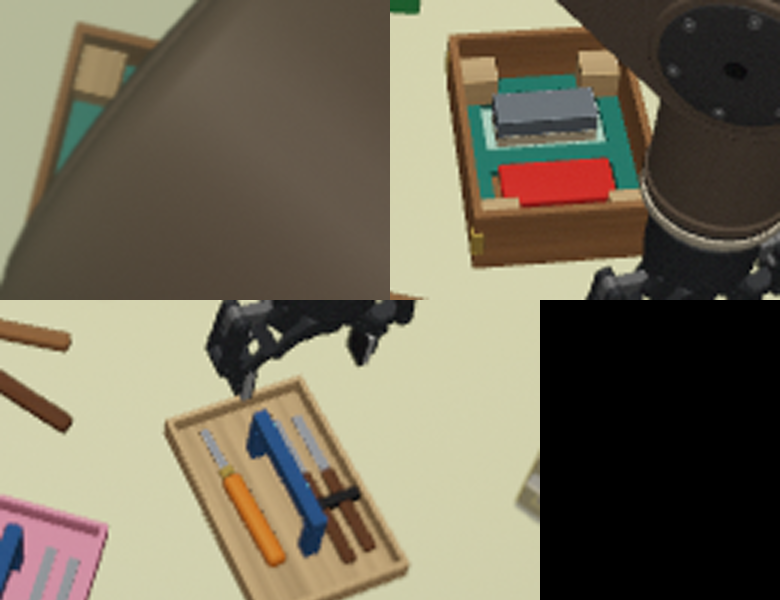

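The stone lies flat inside the recess (side crop, stone at about (545,115)), with green margin at both ends. I'll refine the tray pose from this side view, using its rim corners and the handle top.

```bash
python3 - <<'E'
from h import *
T=lambda q:(np.array(q)-[300,360])/3+[412,125]-.3
S=lambda q:(np.array(q)-[0,300])/3+[290,250]-.3
o1=("top",rect(.065,.095,.022),T([(323,395),(549,391),(559,541),(331,551)]))
o2=("side",[[-.065,.095,.022],[.065,.095,.022],[.065,-.095,.022]],S([(165,423),(299,378),(408,567)]))
o3=("side",[[-.007,.055,.062],[.007,.055,.062],[.007,-.055,.062],[-.007,-.055,.062]],S([(252,413),(270,409),(326,520),(308,525)]))
for o in([o1],[o2],[o3],[o1,o2,o3]): print(*fit(o,[.48,-.37,0]))
E
```

```text
[ 0.4787 -0.371   2.0321] [[ 0.4572 -0.1648]
 [-1.33   -0.3229]
 [-0.45    0.8085]
 [ 1.1055 -0.1417]]
[ 0.4781 -0.3767  1.848 ] [[-0.6682 -0.1747]
 [ 0.1554 -0.2749]
 [ 0.409   0.3248]]
[ 0.4795 -0.3742 -0.426 ] [[ 0.2029 -0.7127]
 [-0.6162 -0.9026]
 [-0.1026  0.6311]
 [ 0.4472  0.6908]]
[ 0.4788 -0.3739  1.5607] [[ 1.7983 -0.5086]
 [-0.0044 -0.0484]
 [ 0.4797  1.0841]
 [ 2.0372 -0.4963]
 [-0.672  -1.3182]
 [ 0.1831 -1.1644]
 [ 0.0276 -0.6314]
 [-0.7631 -0.4321]
 [-1.6597 -0.7828]
 [ 0.2616  0.2742]
 [ 0.9076  0.5123]]
```

```bash
python3 -m crank '[{"slide":[0.06,0.26,0.5],"twist":[-0.0017,-0.0021,-0.0055],"grip":1},{"slide":[0,0,0.5],"twist":[0,0,0],"grip":1},{"slide":[0,0,0.5],"twist":[0,0,0],"grip":1},{"slide":[0,0,0.3],"twist":[0,0,0],"grip":1},{"slide":[0,0,0],"twist":[0,0,0],"grip":1}]'
python3 - <<'E'
from h import *
go(.479,-.374,.034,1.7)
E
```

```text
time: 10.1
tool_pos: [0.4804, -0.3745, 0.1017]
tcp_rot: [[-0.057, 0.998, 0.003], [0.998, 0.057, -0.002], [-0.003, 0.003, -1.0]]
contact_force: [0.5, 0.1, -0.4]
gripper_width: 0.0852
t 10.1 pos [ 0.4804 -0.3745  0.1017] head 3.29 w 0.0851584638993526 F [ 0.5236  0.103  -0.3601] 
 slide [ 0.0142 -0.0316  1.3541] twist z 0.004408526394805969 tilt [0.0004 0.0004 0.    ] j6 -0.7692735765746089
```

```bash
python3 -m crank '[{"slide":[0.01,-0.03,0.4],"twist":[0.0004,0.0004,0.0044],"grip":1},{"slide":[0,0,0.4],"twist":[0,0,0],"grip":1},{"slide":[0,0,0.35],"twist":[0,0,0],"grip":1},{"slide":[0,0,0],"twist":[0,0,0],"grip":1}]'
python3 - <<'E'
from h import *
go(.479,-.374,.034,1.7)
E
```

```text
time: 10.5
tool_pos: [0.4803, -0.3754, 0.0455]
tcp_rot: [[-0.038, 0.999, 0.003], [0.999, 0.038, -0.002], [-0.002, 0.003, -1.0]]
contact_force: [0.2, 0.8, -0.2]
gripper_width: 0.0854
t 10.5 pos [ 0.4803 -0.3754  0.0455] head 2.19 w 0.08539758823739688 F [ 0.2494  0.8136 -0.181 ] 
 slide [ 0.0286 -0.0261  0.2291] twist z 0.0013664520274129504 tilt [0.0004 0.0003 0.    ] j6 -0.7516150206015288
```

```bash
python3 -m crank '[{"slide":[0.03,-0.03,0.22],"twist":[0.0004,0.0003,0.0012],"grip":1},{"slide":[0,0,0],"twist":[0,0,0],"grip":0.5},{"slide":[0,0,0],"twist":[0,0,0],"grip":0.1},{"slide":[0,0,0],"twist":[0,0,0],"grip":-0.2},{"slide":[0,0,0],"twist":[0,0,0],"grip":-0.4},{"slide":[0,0,0],"twist":[0,0,0],"grip":-0.5},{"slide":[0,0,0],"twist":[0,0,0],"grip":-0.6},{"slide":[0,0,0],"twist":[0,0,0],"grip":-0.8},{"slide":[0,0,0],"twist":[0,0,0],"grip":-1},{"slide":[0,0,0],"twist":[0,0,0],"grip":-1},{"slide":[0,0,0],"twist":[0,0,0],"grip":-1},{"slide":[0,0,0],"twist":[0,0,0],"grip":-1}]'
python3 - <<'E'
from h import *
go(.479,-.374,.16,1.7)
E
```

```text
time: 11.7
tool_pos: [0.4808, -0.3756, 0.0386]
tcp_rot: [[-0.033, 0.999, 0.004], [0.999, 0.033, -0.004], [-0.004, 0.004, -1.0]]
contact_force: [0.5, -0.8, 0.4]
gripper_width: 0.0129
t 11.7 pos [ 0.4808 -0.3756  0.0386] head 1.91 w 0.012874835912757461 F [ 0.5371 -0.7613  0.3606] 
 slide [ 0.0236 -0.025  -2.4291] twist z 0.000591200022025657 tilt [ 0.0006  0.0006 -0.    ] j6 -0.7458045739146244
```

```bash
python3 -m crank '[{"slide":[0,0,-0.1],"twist":[0,0,0],"grip":-1},{"slide":[0,0,-0.2],"twist":[0,0,0],"grip":-1},{"slide":[0,0,-0.2],"twist":[0,0,0],"grip":-1},{"slide":[0,0,-0.2],"twist":[0,0,0],"grip":-1},{"slide":[0,0,-0.1],"twist":[0,0,0],"grip":-1},{"slide":[0,0,0],"twist":[0,0,0],"grip":-1}]'
python3 - <<'E'
from h import *
go(.479,-.374,.16,1.7)
save("l1","side",290,225,180,145,4)
E
```

```text
time: 12.3
tool_pos: [0.4803, -0.3752, 0.0823]
tcp_rot: [[-0.033, 0.999, 0.004], [0.999, 0.033, -0.004], [-0.004, 0.004, -1.0]]
contact_force: [-0.2, -0.7, -5.0]
gripper_width: 0.0126
t 12.3 pos [ 0.4803 -0.3752  0.0823] head 1.91 w 0.012640686930286516 F [-0.2038 -0.6657 -5.0041] 
 slide [ 0.0193 -0.0202 -1.5534] twist z 0.0005777655879194852 tilt [ 0.0006  0.0006 -0.    ] j6 -0.7458157512502772
```

View pics/l1.png

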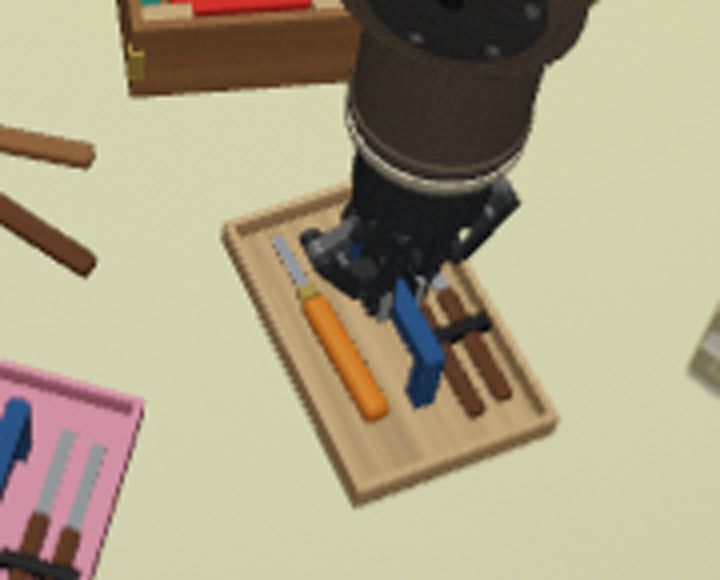

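The tray is lifted with the gouge in place (orange handle at about (345,360) in the crop). I'll check level and the in-hand pose numerically.

```bash
python3 - <<'E'
from h import *
S=lambda q:np.array(q)/4+[290,225]-.3
z=.0437
o=[("side",[[-.065,.095,.022+z],[.065,-.095,.022+z],[-.065,-.095,.022+z]],S([(223,230),(557,424),(356,496)])),
("side",[[.007,-.055,.062+z],[-.007,-.055,.062+z]],S([(443,352),(420,361)]))]
print(*fit(o,[.48,-.375,0]));print(*fit(o[:1],[.48,-.375,0]))
b=np.array([.5194,-.035]);go(*b,.19,-13.4)
E
```

```text
[ 0.4774 -0.3743  1.7591] [[-0.9148 -1.7235]
 [-0.0558 -1.0267]
 [-0.5036 -0.2723]
 [ 0.566   1.7127]
 [ 0.8152  1.415 ]]
[ 0.4776 -0.3768  1.6338] [[-0.4193 -1.0119]
 [ 0.4891 -0.0317]
 [-0.0769  0.6682]]
t 12.35 pos [ 0.4803 -0.3751  0.082 ] head 1.91 w 0.012798206487045568 F [-0.7424 -0.2738 -4.0547] 
 slide [ 6.7655  1.016  -2.1801] twist z 0.042519272513675294 tilt [ 0.0006  0.0006 -0.    ] j6 -0.7457988793974294
```

```bash
python3 -m crank '[{"slide":[0,0,-0.2],"twist":[0.0006,0.0006,0],"grip":-1},{"slide":[0,0,-0.3],"twist":[0,0,0],"grip":-1},{"slide":[0,0,-0.4],"twist":[0,0,0],"grip":-1},{"slide":[0,0,-0.4],"twist":[0,0,0],"grip":-1},{"slide":[0,0,-0.3],"twist":[0,0,0],"grip":-1},{"slide":[0,0,-0.2],"twist":[0,0,0.002],"grip":-1},{"slide":[0,0,0],"twist":[0,0,0.004],"grip":-1},{"slide":[0,0,0],"twist":[0,0,0.006],"grip":-1},{"slide":[0,0,0],"twist":[0,0,0.006],"grip":-1},{"slide":[0,0,0],"twist":[0,0,0.006],"grip":-1},{"slide":[0,0,0],"twist":[0,0,0.004],"grip":-1},{"slide":[0,0,0],"twist":[0,0,0],"grip":-1}]'
python3 - <<'E'
from h import *
go(.521,-.036,.19,-13.4)
E
```

```text
time: 13.55
tool_pos: [0.478, -0.3733, 0.1735]
tcp_rot: [[0.156, 0.988, -0.007], [0.988, -0.156, 0.007], [0.005, -0.008, -1.0]]
contact_force: [-0.1, 0.8, -4.4]
gripper_width: 0.0128
t 13.55 pos [ 0.478  -0.3733  0.1735] head -9.0 w 0.01280167180612225 F [-0.1283  0.778  -4.3739] 
 slide [ 6.7985 -0.2089 -0.2916] twist z 0.012230921314413005 tilt [-0.0013 -0.0008  0.    ] j6 -0.5560306112591306
```

```bash
python3 -m crank '[{"slide":[0.1,0,-0.05],"twist":[-0.0013,-0.0008,0.002],"grip":-1},{"slide":[0.2,0,-0.05],"twist":[0,0,0.002],"grip":-1},{"slide":[0.3,0,-0.05],"twist":[0,0,0.002],"grip":-1},{"slide":[0.4,0,0],"twist":[0,0,0.002],"grip":-1},{"slide":[0.4,0,0],"twist":[0,0,0.002],"grip":-1},{"slide":[0.4,0,0],"twist":[0,0,0.002],"grip":-1},{"slide":[0.4,0,0],"twist":[0,0,0],"grip":-1},{"slide":[0.4,0,0],"twist":[0,0,0],"grip":-1},{"slide":[0.4,0,0],"twist":[0,0,0],"grip":-1},{"slide":[0.3,0,0],"twist":[0,0,0],"grip":-1},{"slide":[0.2,0,0],"twist":[0,0,0],"grip":-1},{"slide":[0.1,0,0],"twist":[0,0,0],"grip":-1}]'
python3 - <<'E'
from h import *
go(.521,-.036,.19,-13.4)
E
```

```text
time: 14.75
tool_pos: [0.5177, -0.1841, 0.1831]
tcp_rot: [[0.237, 0.972, 0.002], [0.972, -0.237, 0.0], [0.001, 0.002, -1.0]]
contact_force: [0.3, 0.8, -3.4]
gripper_width: 0.0131
t 14.75 pos [ 0.5177 -0.1841  0.1831] head -13.69 w 0.013147880478902108 F [ 0.2774  0.8438 -3.4307] 
 slide [ 2.8932 -0.6373 -0.1375] twist z -0.0008006994040947685 tilt [ 0.0003 -0.0001 -0.    ] j6 -0.1592031086951174
```

```bash
python3 -m crank '[{"slide":[0.15,-0.05,0],"twist":[0.0003,0,-0.0008],"grip":-1},{"slide":[0.3,-0.08,0],"twist":[0,0,0],"grip":-1},{"slide":[0.4,-0.1,0],"twist":[0,0,0],"grip":-1},{"slide":[0.4,-0.1,0],"twist":[0,0,0],"grip":-1},{"slide":[0.4,-0.1,0],"twist":[0,0,0],"grip":-1},{"slide":[0.4,-0.1,0],"twist":[0,0,0],"grip":-1},{"slide":[0.4,-0.1,0],"twist":[0,0,0],"grip":-1},{"slide":[0.25,-0.03,0],"twist":[0,0,0],"grip":-1},{"slide":[0.1,0,0],"twist":[0,0,0],"grip":-1},{"slide":[0,0,0],"twist":[0,0,0],"grip":-1}]'
python3 - <<'E'
from h import *
go(.521,-.036,.14,-13.4)
E
```

```text
time: 15.75
tool_pos: [0.5166, -0.0321, 0.183]
tcp_rot: [[0.235, 0.972, -0.001], [0.972, -0.235, 0.0], [0.0, -0.001, -1.0]]
contact_force: [-0.2, 0.6, -4.6]
gripper_width: 0.0129
t 15.75 pos [ 0.5166 -0.0321  0.183 ] head -13.59 w 0.01287625403351194 F [-0.2083  0.6259 -4.5994] 
 slide [-0.0557  0.104   0.86  ] twist z -0.0005344293189751504 tilt [-0.0001 -0.      0.    ] j6 0.11604594055477575
```

Now lower to a tray underside of about 0.10 and look.

```bash
python3 -m crank '[{"slide":[-0.05,0.1,0.2],"twist":[0,0,-0.0005],"grip":-1},{"slide":[0,0,0.3],"twist":[0,0,0],"grip":-1},{"slide":[0,0,0.25],"twist":[0,0,0],"grip":-1},{"slide":[0,0,0.1],"twist":[0,0,0],"grip":-1},{"slide":[0,0,0],"twist":[0,0,0],"grip":-1}]'
python3 - <<'E'
from h import *
go(.521,-.036,.0885,-13.4)
save("p1","side",290,130,130,130,4.6)
E
```

```text
time: 16.25
tool_pos: [0.5226, -0.0399, 0.1372]
tcp_rot: [[0.234, 0.972, 0.0], [0.972, -0.234, -0.0], [-0.0, 0.0, -1.0]]
contact_force: [0.2, -0.2, -3.8]
gripper_width: 0.0128
t 16.25 pos [ 0.5226 -0.0399  0.1372] head -13.52 w 0.012841109756834298 F [ 0.1574 -0.2318 -3.7679] 
 slide [ 0.0685 -0.0493  0.9731] twist z -0.00031978994726963427 tilt [0.0001 0.0001 0.    ] j6 0.10264299477543597
```

View pics/p1.png

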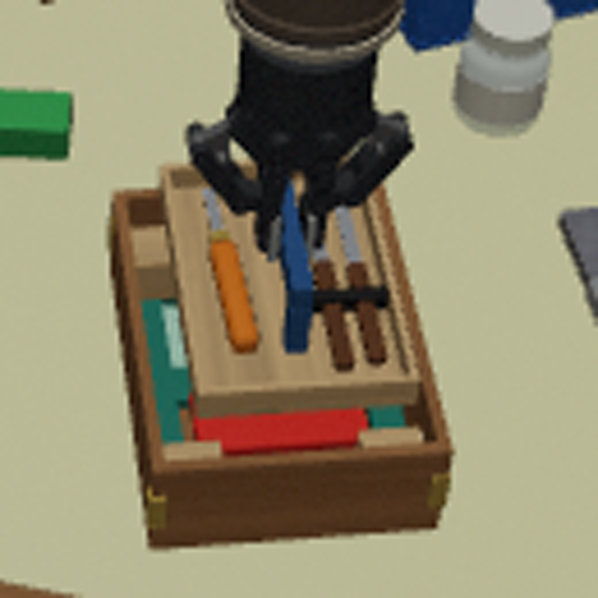

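The tray is level over the box with the gouge in it. I'll get the box and tray from the same picture, so any calibration bias cancels.

```bash
python3 - <<'E'
from h import *
S=lambda q:np.array(q)/4.6+[290,130]-.3
z=.0986
print("box",*fit([("side",[[-.089,.117,.076],[-.089,-.117,.076],[.089,-.117,.076]],S([(112,193),(148,467),(452,450)]))],[.52,-.035,-.23]))
print("tray",*fit([("side",[[-.065,.095,.022+z],[-.065,-.095,.022+z],[.065,-.095,.022+z]],S([(161,169),(197,395),(418,379)]))],[.52,-.035,-.23]))
E
```

```text
box [  0.5203  -0.0341 -13.8222] [[-0.052  -1.0712]
 [ 0.305   0.6271]
 [-0.2544  0.0801]]
tray [  0.5222  -0.0398 -13.6275] [[-0.3332 -0.8133]
 [-0.1349  0.0997]
 [ 0.472   0.4191]]
```

```bash
python3 -m crank '[{"slide":[0.08,-0.07,0.1],"twist":[0,0,0],"grip":-1},{"slide":[0,0,0.25],"twist":[0,0,0],"grip":-1},{"slide":[0,0,0.1],"twist":[0,0,0],"grip":-1},{"slide":[0,0,0],"twist":[0,0,0],"grip":-1}]'
python3 - <<'E'
from h import *
go(.520,-.0352,.0885,-13.6)
E
```

```text
time: 16.7
tool_pos: [0.5208, -0.0353, 0.114]
tcp_rot: [[0.234, 0.972, 0.003], [0.972, -0.234, -0.001], [-0.0, 0.003, -1.0]]
contact_force: [-0.1, -0.5, -3.6]
gripper_width: 0.0127
t 16.7 pos [ 0.5208 -0.0353  0.114 ] head -13.54 w 0.012676451865450423 F [-0.1354 -0.4655 -3.5682] 
 slide [-0.0024 -0.0176  0.5105] twist z 0.000162629972617307 tilt [0.0004 0.     0.    ] j6 0.11152515307451596
```

```bash
python3 -m crank '[{"slide":[0,-0.02,0.15],"twist":[0.0004,0,0],"grip":-1},{"slide":[0,0,0.15],"twist":[0,0,0],"grip":-1},{"slide":[0,0,0.06],"twist":[0,0,0],"grip":-1},{"slide":[0,0,0],"twist":[0,0,0],"grip":-1}]'
python3 - <<'E'
from h import *
go(.520,-.0352,.0885,-13.6)
E
```

```text
time: 17.1
tool_pos: [0.5199, -0.0349, 0.0944]
tcp_rot: [[0.234, 0.972, -0.0], [0.972, -0.234, -0.0], [-0.0, -0.0, -1.0]]
contact_force: [0.3, 0.4, -3.7]
gripper_width: 0.0129
t 17.1 pos [ 0.5199 -0.0349  0.0944] head -13.52 w 0.012912202478998387 F [ 0.339   0.3667 -3.7182] 
 slide [-0.0043  0.0037  0.1175] twist z 0.00022585743336587743 tilt [-0.  0. -0.] j6 0.1110867403401329
```

```bash
python3 -m crank '[{"slide":[0,0,0.06],"twist":[0,0,0],"grip":-1},{"slide":[0,0,0],"twist":[0,0,0],"grip":-1},{"slide":[0,0,0.03],"twist":[0,0,0],"grip":-1},{"slide":[0,0,0],"twist":[0,0,0],"grip":-1}]'; python3 -m crank '[{"slide":[0,0,0.03],"twist":[0,0,0],"grip":-1},{"slide":[0,0,0],"twist":[0,0,0],"grip":-1}]'
```

```text
time: 17.5
tool_pos: [0.5202, -0.035, 0.0898]
tcp_rot: [[0.234, 0.972, 0.0], [0.972, -0.234, -0.0], [-0.0, 0.001, -1.0]]
contact_force: [-0.3, -0.1, -4.7]
gripper_width: 0.0128
time: 17.7
tool_pos: [0.5205, -0.0351, 0.0887]
tcp_rot: [[0.234, 0.972, 0.001], [0.972, -0.234, -0.0], [-0.0, 0.001, -1.0]]
contact_force: [-0.2, -0.9, -3.0]
gripper_width: 0.0126
```

```bash
python3 -m crank '[{"slide":[0,0,0.03],"twist":[0,0,0],"grip":-1},{"slide":[0,0,0],"twist":[0,0,0],"grip":-1}]'
```

```text
time: 17.9
tool_pos: [0.5208, -0.0351, 0.089]
tcp_rot: [[0.234, 0.972, 0.003], [0.972, -0.234, -0.001], [0.0, 0.003, -1.0]]
contact_force: [1.0, 1.0, -4.0]
gripper_width: 0.0128
```

```bash
python3 -m crank '[{"slide":[0,-0.01,0.04],"twist":[0.0004,0,0],"grip":-1},{"slide":[0,0,0],"twist":[0,0,0],"grip":-1}]';python3 -m crank '[{"slide":[0,0,0.03],"twist":[0,0,0],"grip":-1},{"slide":[0,0,0],"twist":[0,0,0],"grip":-1}]'
```

```text
time: 18.1
tool_pos: [0.5212, -0.0351, 0.0889]
tcp_rot: [[0.234, 0.972, 0.003], [0.972, -0.234, -0.0], [0.0, 0.003, -1.0]]
contact_force: [-0.5, -0.0, -4.6]
gripper_width: 0.0124
time: 18.3
tool_pos: [0.5215, -0.0351, 0.0887]
tcp_rot: [[0.234, 0.972, 0.004], [0.972, -0.234, -0.0], [0.0, 0.004, -1.0]]
contact_force: [-0.0, -0.4, -3.1]
gripper_width: 0.0129
```

```bash
python3 -m crank '[{"slide":[0,0,0],"twist":[0,0,0],"grip":-0.55},{"slide":[0,0,0],"twist":[0,0,0],"grip":-0.4},{"slide":[0,0,0],"twist":[0,0,0],"grip":-0.2},{"slide":[0,0,0],"twist":[0,0,0],"grip":0},{"slide":[0,0,0],"twist":[0,0,0],"grip":0}]'
```

```text
time: 18.8
tool_pos: [0.522, -0.0352, 0.0881]
tcp_rot: [[0.234, 0.972, 0.004], [0.972, -0.234, -0.0], [0.0, 0.004, -1.0]]
contact_force: [0.4, 0.0, 0.2]
gripper_width: 0.0425
```

Released (force about 0). Retreat straight up and then aside for a clear view from both cameras.

```bash
python3 -m crank '[{"slide":[0,0,-0.2],"twist":[0,0,0],"grip":0},{"slide":[0,0,-0.5],"twist":[0,0,0],"grip":0},{"slide":[0,0,-0.8],"twist":[0,0,0],"grip":0},{"slide":[0,0,-0.9],"twist":[0,0,0],"grip":0},{"slide":[0,0,-0.9],"twist":[0,0,0],"grip":0},{"slide":[0.9,0,0],"twist":[0,0,0],"grip":0},{"slide":[0.9,0,0],"twist":[0,0,0],"grip":0},{"slide":[0.9,0,0],"twist":[0,0,0],"grip":0},{"slide":[0.9,0,0],"twist":[0,0,0],"grip":0},{"slide":[0.9,-0.3,0],"twist":[0,0,0],"grip":0},{"slide":[0.9,-0.3,0],"twist":[0,0,0],"grip":0},{"slide":[0.9,-0.3,0],"twist":[0,0,0],"grip":0}]'
python3 -m crank '[{"slide":[0.9,-0.3,0],"twist":[0,0,0],"grip":0},{"slide":[0.9,-0.3,0],"twist":[0,0,0],"grip":0},{"slide":[0.5,0,0],"twist":[0,0,0],"grip":0},{"slide":[0,0,0],"twist":[0,0,0],"grip":0}]'
python3 - <<'E'
from h import *
f=lambda n,x,y:cv2.resize(grab_frame(n)[y:y+120,x:x+130,::-1],None,fx=3,fy=3,interpolation=cv2.INTER_CUBIC)
cv2.imwrite("pics/end.png",np.hstack([f("top",260,85),f("side",290,140)]))
E
```

```text
time: 20.0
tool_pos: [0.5538, 0.2877, 0.2703]
tcp_rot: [[0.243, 0.97, 0.011], [0.97, -0.243, 0.001], [0.003, 0.011, -1.0]]
contact_force: [1.3, 0.2, -0.4]
gripper_width: 0.0427
time: 20.4
tool_pos: [0.5494, 0.4175, 0.2734]
tcp_rot: [[0.238, 0.971, 0.013], [0.971, -0.238, 0.003], [0.006, 0.012, -1.0]]
contact_force: [0.2, -0.7, 0.3]
gripper_width: 0.0427
```

View pics/end.png

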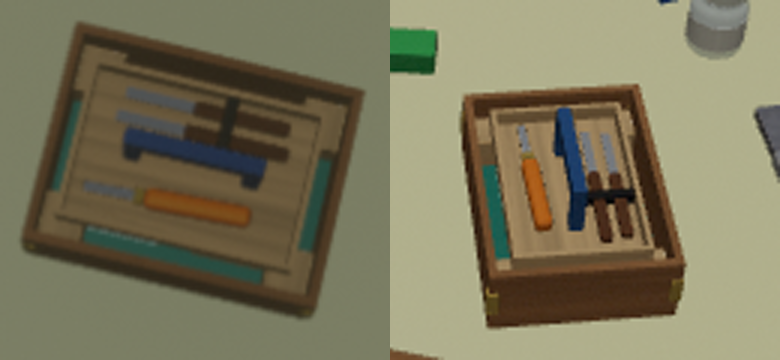

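Both views show the tray square and centred inside the walls on the four blocks. The gouge is still in its well, and the gripper is clear. Handing in.

```bash
python3 -c "
from rig import *
print(observe()['contact_force'],close_job())"
```

```text
the job is handed in; nothing more can be done
[-0.62965906 -0.14958131  0.31417806] None
```

The kit box is packed in the order asked and handed in at about 20.5 s. The grey whetstone with the buff underside went into the empty recess first. The wood divider tray was then lifted by its blue handle and set on the four corner blocks.

- **Stone:** after I let go, the side view showed it flat in the recess with green margin at both ends. The top view was blocked by the arm. I did not measure the stone again after that.
- **Tray:** the last pictures from both cameras show it square inside the walls over all four blocks, with the gouge still in its well. The arm was clear and reading about 0 N of force. I judged the final level by eye from those pictures and did not fit it numerically.
- **Disagreements:**
  - The first stone fits differed by about 7 mm and 3.5° (yaw -20.8° against -17.3°). I used the corner fit for position and about -19° for yaw, and the side view supported this.
  - The box estimates from the two cameras differed by about 2 mm.
  - When I set the tray down, the downward motion stopped within 1 mm of the expected height, but the force reading showed no clear contact. The load only came off once I opened the gripper.

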